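# Close up the glass annealing oven

### The arm

A 6-joint arm with a two-finger parallel gripper is mounted at the origin on the work surface. World frame = base frame: x ahead of the robot, y to its left, z up, the work surface at z = 0. Lengths are in mm, angles in rad, forces in N, time in s.
With the tool pointing down it reaches from about 400 to 925 mm from the base axis. Payload 12.5 kg.
Tool frame: the origin (TCP) lies midway between the tips of the shut fingers; the grasp point (between the pads) lies 19 mm behind it; z points along the fingers, y is the line along which they close (so a half turn about z gives the same grasp; the last joint's range is limited). The gripper opens to 95 mm and grips with 3 to 60 N. Pads are 20 mm wide; open, the fingers measure 119 mm over their backs; the gripper's body (75 mm by 180 mm) begins 59 mm behind the grasp point.
Start: joints at [-0.106, 0.491, 1.559, -0, 1.092, -0.106], TCP at [625.017, 0.021, 214.661] pointing down, gripper open.
Joint ranges: [-3.1, 3.1], [-0.84, 2.19], [0.05, 2.79], [-1.13, 4.28], [0.06, 2.93], [-2.69, 2.69]. Speed limits (rad/s): [2.22, 2.22, 2.79, 3.14, 3.14, 3.14].

### API

Orientations are given as [roll, pitch, yaw] about the fixed x, y, z axes, in that order (R = Rz(yaw) Ry(pitch) Rx(roll)).
In Python, from cell import env gives the robot as it stands.
- The arm moves only by the tool arm_command, never from a script. Its argument "targets" is a list of rows, each a list of 5 numbers: the shift along the tool's x, y, z in mm, then the turn about the tool's z in degrees, then the opening, from 0 (shut) to 1 (fully open). In form: [[tx, ty, tz, roll, fingers], ...]. A call has 1 to 5 rows; each row is the pose to reach, as a shift and turn from the pose commanded when the call began, along the tool's axes at that moment; what a row does not reach only later rows make up. A row lasts 1/10 s, in which the tool goes at most 50 mm and 8.59 degrees, less where a joint would pass 70% of its speed; a pose out of reach is approached as far as the arm can. A call with a gripper value outside its range is refused whole. The fingers move at their own pace and stop on an object; the grip force is fixed at half the most. Time passes only in rows, so rows that repeat a pose let the fingers close. It gives the time, the measured TCP pose, the force, the opening and the grip force at its end, in the units of the state.
- env.state(): the state, without advancing time (a new reading comes with each control period).
- env.read_camera(name): name is "scene" or "side" or "wrist"; returns a dict with "frame" (400x640x3 uint8, red, green, blue), "vertical_fov" (degrees; the focal length in pixels is half the picture's height over the tangent of half this angle, whatever the lens; pixels are square), "cx", "cy" (the principal point, pixels), "world_from_camera" (4x4, takes a point from camera to world coordinates); the wrist camera has in their place "hand_eye" (4x4, takes a point from camera to tool coordinates, whose origin is the TCP and whose axes are the flange's). Camera axes: x right, y down, z forward; pixel columns grow to the right and rows downward; lengths in mm; the calibration is good to about 2 mm. The wrist camera is an equidistant fisheye: a pixel r from the principal point sees the ray r / f radians off the axis. A picture is of the moment at which its call begins: read the wrist's pose just before it. There is no depth.
- env.job_done(): hands the job in; it is judged then, once.
The state is a dict: "t": time; "joints": joint angles; "qvel": joint speeds; "tau": joint torques, N m; "eef_pos": TCP position; "tcp_rot": TCP orientation; "ft_force": force on the tool from outside, world axes, zero at the start; "moment": the same for the moment, N m; "opening": opening from 0.0 (shut) to 1.0 (fully open); "grip_force": force on a finger pad.
Only numpy, scipy, OpenCV 4.12 (cv2) and the standard library are available. Lean on these libraries where they do the work, as an engineer would, in place of code of your own. Each camera call takes 0.05 s, during which the arm holds its last target. There are 200 camera calls.

### The job

Two freshly made glass vases stand on the pulled-out loading tray of the small annealing oven: with the fingertips, gently push the tray fully home from the outside of its front plate, and only then push the red door fully shut from its outside, without slamming either. Grip nothing: do not take hold of the tray or door or reach behind their faces, do not touch the vases, which must stay standing on the tray, and leave everything else on the bench where it is.

Things in the scene. Friction and masses are not known exactly. Their poses are not given: they have to be found in the camera images.
- annealer: the annealing oven, a fixed grey box 280 deep (x), 260 wide (y), 192 high over its vent plate. Origin: centre of its underside, on the bench. Its -x points out of the open front, +y to the hinge side; the front face is at x = -140, its opening 214 wide, 50 to 160 above the bench. It stands left or right on the bench, swapped with the burner; place and yaw (to 0.2 rad) vary.
- tray (a joint): how far the oven's loading tray is pulled out, m: 0 = fully home (hard stop), at most 0.16; it starts 0.09 to 0.135 out. It slides along the oven's x (push along +x to close), resists with about 2 N plus 6 N per m/s, and stays where it is left.
- tray_front (a point): point on the outside of the tray's upright aluminium front plate, mid width, 125 above the bench. Axes: the oven's. The plate is 190 wide, from 55 to 150 above the bench, no handle; behind it is a white lining (14 thick together) and the pan, floor 60 above the bench, which the robot must not touch. When home its outside stands 5 in front of the oven's front face (oven x = -145).
- door (a joint): opening of the oven's red door, rad: 0 = shut (hard stop), at most 1.95; it starts 1.55 to 1.85, sticking out towards the robot beside the tray. Upright hinge at the oven's +y front corner; seen from above it turns anticlockwise to shut. Resists with about 0.12 N m and stays where it is left. Below about 1.3 it would foul a pulled-out tray.
- door_hinge (a point): point on the door's hinge line at the foot of the door, 30 above the bench, at oven x = -150, y = +130. Its axes turn with the door: -y runs along the door from hinge to free edge, -x is the outward normal of its red outside face (when shut it faces as the oven's front does).
- door_face (a point): point on the door's red outside face, 170 from the hinge line, 125 above the bench, a good place to push; axes as door_hinge. The door is a plain panel, no handle, red outside and top edge, white lining inside (not to be touched), 260 wide, 20 thick, from 30 to 180 above the bench; its outside lies 20 from the hinge line along -x.
- vase_blue: small solid blue glass vase standing loose on the tray, diameter 40, height 64, about 60 g. Origin: centre of its foot.
- vase_amber: the same in amber glass, beside the blue one on the tray. Origin: centre of its foot.
- burner: bench burner, fixed, unlit: green round foot 124 across, upright post, brass barrel tilted up towards +x, 170 high and 180 long; it stands in the place the oven does not. Origin: centre of its foot's underside. Leave it alone.
- frit_jar: a green glass jar of colour with a steel lid, diameter 52, height 75, standing by the oven's right front corner. Origin: centre of its underside. Leave it alone.
- colour_jar: a red jar with a steel lid, diameter 60, height 85, standing on the left of the bench. Origin: centre of its underside. Leave it alone.
- water_cup: an open steel cup, diameter 72, height 85, on the right of the bench. Origin: centre of its underside. Leave it alone.
- mould: a dark wooden forming block, 90 x 70 x 50 high, on the left of the bench. Origin: centre of its underside. Leave it alone.
- spatula: a spatula 200 long lying on the right of the bench. Origin: near its middle, on the underside. Leave it alone.
Not all that is in view belongs to the job. Of the things shaped like the vase_blue, the blue one is meant.

How it is judged (in metres and radians):
On the way, in this order (a step that is already met when the one before it is completed fails the run):
1. the tray is fully home (within 5 mm) while the door is still open (value of joint tray below 0.005 m and value of joint door above 0.5 rad), for 0.2 s.
2. the door is fully shut (within 0.035 rad) (value of joint door below 0.035 rad), for 0.2 s.
At the end, for the whole second after the job is handed in: The tray is within 5 mm of fully home, the door within 0.035 rad of shut and at rest, and both vases stand upright (within 0.3 rad) and still on the tray's floor (value of joint tray below 0.005 m and value of joint door below 0.035 rad and not (velocity of joint door below -0.05 rad/s) and velocity of joint door below 0.05 rad/s and angle between each of vase_blue, vase_amber's own z axis and vertical below 0.3 rad and z of vase_blue in the frame of annealer between 0.05 and 0.075 m and x of vase_blue in the frame of tray_front between 0.01 and 0.195 m and z of vase_amber in the frame of annealer between 0.05 and 0.075 m and x of vase_amber in the frame of tray_front between 0.01 and 0.195 m and linear speed of each of vase_blue, vase_amber below 0.02 m/s); the robot touches nothing.
It fails at once if a vase is touched by the robot, tipped over 0.3 rad, lifted or off the tray (not (angle between each of vase_blue, vase_amber's own z axis and vertical below 0.3 rad and z of vase_blue in the frame of annealer between 0.05 and 0.075 m and x of vase_blue in the frame of tray_front between 0.01 and 0.195 m and z of vase_amber in the frame of annealer between 0.05 and 0.075 m and x of vase_amber in the frame of tray_front between 0.01 and 0.195 m) or contact force between any of the fingers, the arm and vase_blue above 0.3 N or contact force between any of the fingers, the arm and vase_amber above 0.3 N).
It fails at once if the robot grips or reaches behind the tray's front plate or the door (over 0.5 N on the inside of either) (contact force between any of the fingers, the arm and tray_c1 above 0.5 N or contact force between any of the fingers, the arm and tray_c2 above 0.5 N or contact force between any of the fingers, the arm and door_c1 above 0.5 N).
It fails at once if the door is pushed below 1.2 rad while the tray is more than 20 mm out (value of joint door below 1.2 rad and value of joint tray above 0.02 m).
It fails at once if the tray or the door is slammed (faster than 0.4 m/s or 2.5 rad/s) (velocity of joint tray below -0.4 m/s or velocity of joint door below -2.5 rad/s).
It fails at once if another thing on the bench is moved more than 20 mm, or the burner knocked (over 5 N) (distance of any of frit_jar, colour_jar, water_cup, mould, spatula from where it was at the start of the episode above 0.02 m or contact force between any of the fingers, the arm and burner above 5 N).
It also fails if it takes over 54 s, if anything falls off the work surface, if the arm or the gripper's body presses on something with over 40 N, if the wrist force passes 120 N, or if a joint passes its speed limit or range.

## Working session

There is one attempt and no reset: what is moved stays moved. The work goes in short steps, Python scripts to look and compute and a tool call to move; the robot and the scene stay as the last step left them, time stands still between calls to the robot, and variables do not carry over. Pictures are saved under pics/ and viewed, at most 10 in all, crops included, and the job is handed in when it is done.

Besides the shell and the picture viewer there is one more tool, called after "Emit:" as a command line: name --pt "numbers of a row" for each row, then --argument value for the rest. arm_command: Moves the arm, as the interface text tells. Its arguments: {"type":"object","properties":{"targets":{"type":"array","items":{"type":"array","items":{"type":"number"}}}},"required":["targets"]}

```bash
mkdir -p pics; cat > h.py <<'E'
import numpy as np, cv2
from cell import env
def ray(c,u,v):
    f=200/np.tan(np.radians(c["vertical_fov"])/2); T=np.array(c["world_from_camera"])
    d=T[:3,:3]@np.array([(u-c["cx"])/f,(v-c["cy"])/f,1]); return T[:3,3],d
def onz(c,u,v,z):
    o,d=ray(c,u,v); return o+d*(z-o[2])/d[2]
E
python3 - <<'E'
from h import *
import pickle
D={}
for n in("scene","side"):
    c=env.read_camera(n);D[n]=c
    cv2.imwrite(f"pics/{n}0.png",c["frame"][:,:,::-1]); print(n,np.round(c["world_from_camera"],2).tolist(),c["vertical_fov"],c["cx"],c["cy"])
pickle.dump(D,open("D.pkl","wb"))
print(env.state())
E
```

```text
scene [[0.61, 0.64, -0.46, 1234.8], [0.79, -0.5, 0.34, -502.67], [-0.01, -0.58, -0.82, 1266.42], [0.0, 0.0, 0.0, 1.0]] 53.226624114215106 317.91504182915844 198.68443556911862
side [[0.89, -0.29, 0.35, 49.72], [-0.45, -0.6, 0.66, -966.77], [0.02, -0.74, -0.67, 1093.27], [0.0, 0.0, 0.0, 1.0]] 46.83672650166166 322.7562050091231 202.21840238384692
{'t': 0.1, 'joints': array([-1.05586011e-01,  4.91476045e-01,  1.55938206e+00, -1.57716283e-05,
        1.09167636e+00, -1.05570403e-01]), 'qvel': array([ 0.00139254, -0.00283414, -0.00021752,  0.0013041 ,  0.00154014,
        0.00187959]), 'tau': array([ 2.47082615e-03, -6.13621187e+01, -2.58604574e+01,  6.93451893e-02,
        4.70101309e-02, -2.07912552e-05]), 'eef_pos': array([6.24794002e+02, 4.94714858e-02, 2.14136836e+02]), 'tcp_rot': array([-3.14065461e+00, -8.53317754e-05,  1.57078796e+00]), 'ft_force': array([-0.21841009, -0.60505134, -1.12213532]), 'moment': array([-0.02513148,  0.06697786,  0.02429855]), 'grip_force': 0.0, 'opening': 0.998809793787187}
```

View pics/scene0.png

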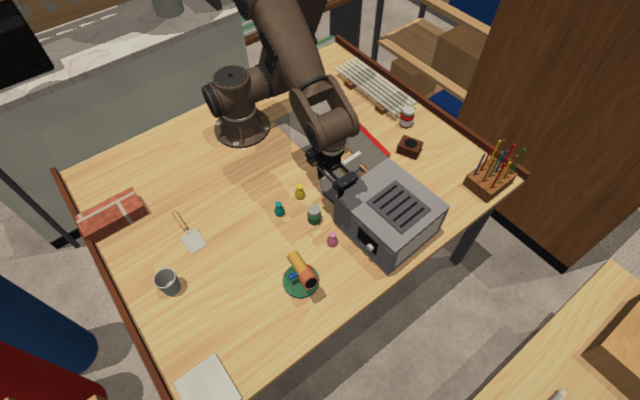

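View pics/side0.png

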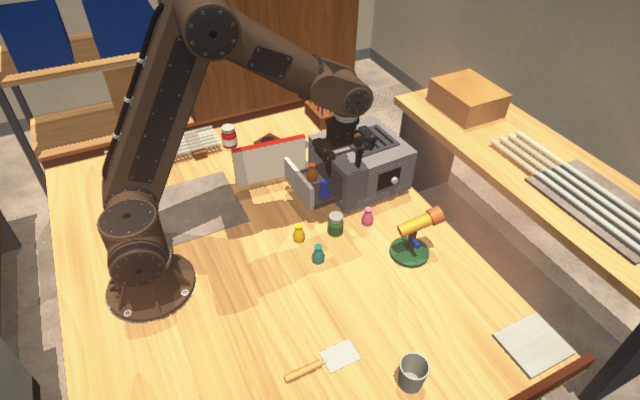

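The scene view shows the oven on the left: roof centred at about (395,210), door's red edge at about (372,140). In the side view the door edge runs (233,150)–(305,138), the tray plate is at about (298,183), and the vases on the tray are amber (312,172) and blue (324,188). The vases on the bench — teal (318,254), yellow (299,233) and pink (367,216) — are decoys. The ones that fit are the blue and amber inside the tray, and I'll confirm them in one crop.

```bash
python3 - <<'E'
from h import *
import pickle
D=pickle.load(open("D.pkl","rb"))
a=D["side"]["frame"][120:230,220:430]; b=D["scene"]["frame"][110:275,300:460]
A=cv2.resize(a,None,fx=3.8,fy=3.8,interpolation=cv2.INTER_CUBIC)[:,:,::-1]
cv2.imwrite("pics/crop1.png",A)
B=cv2.resize(b,None,fx=3.6,fy=3.6,interpolation=cv2.INTER_CUBIC)[:,:,::-1]
cv2.imwrite("pics/crop2.png",B)
E
```

```text
(no output)
```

View pics/crop1.png

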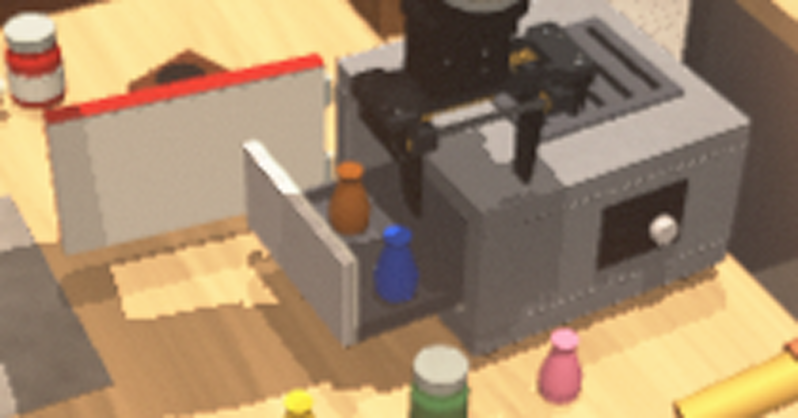

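View pics/crop2.png

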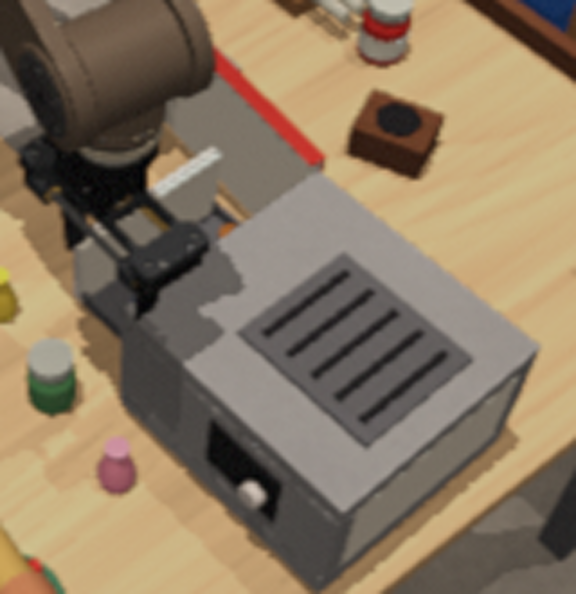

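Both crops show the two vases standing behind the tray plate: amber at crop (350,200), blue at (396,265), matching "on the tray". The gripper hovers right over the oven's front edge. Next I'll compute positions from these edges.

```bash
python3 - <<'E'
from h import *
import pickle
D=pickle.load(open("D.pkl","rb")); S=D["scene"];T=D["side"]
cs=lambda x,y:(300+x/3.6,110+y/3.6)
cd=lambda x,y:(220+x/3.8,120+y/3.8)
for z in(180,188):
    P=[onz(S,*cs(*p),z)[:2] for p in((318,173),(537,347),(345,508))]
    print(z,np.round(P,0).tolist(),np.linalg.norm(P[0]-P[1]),np.linalg.norm(P[1]-P[2]), np.arctan2(*(P[1]-P[0])[::-1]),np.arctan2(*(P[1]-P[2])[::-1]))
for z,p in((150,(247,145)),(150,(345,263)),(150,(355,258)),(180,(48,122)),(180,(48,108)),(180,(322,58)),(180,(325,70))):
    print("side",z,p,np.round(onz(T,*cd(*p),z)))
for z,p in((180,(216,50)),(180,(308,168)),(180,(324,158)),(150,(153,185)),(150,(217,150))):
    print("scene",z,p,np.round(onz(S,*cs(*p),z)))
for z,p in((75,(440,358)),): print("jar",np.round(onz(T,*cd(*p),z)))
print("jar",np.round(onz(S,*cs(52,357),75)))
E
```

```text
180 [[634.0, 260.0], [908.0, 273.0], [920.0, 21.0]] 274.87953977827465 251.74623354778703 0.04579291882534705 1.6174523187751246
188 [[638.0, 254.0], [911.0, 267.0], [922.0, 17.0]] 272.8554336673567 249.89247211419422 0.04579291882534694 1.6174523187751242
side 150 (247, 145) [521. 214. 150.]
side 150 (345, 263) [529.  29. 150.]
side 150 (355, 258) [540.  31. 150.]
side 180 (48, 122) [362. 282. 180.]
side 180 (48, 108) [369. 302. 180.]
side 180 (322, 58) [622. 270. 180.]
side 180 (325, 70) [616. 251. 180.]
scene 180 (216, 50) [441. 294. 180.]
scene 180 (308, 168) [623. 257. 180.]
scene 180 (324, 158) [623. 278. 180.]
scene 150 (153, 185) [526. 138. 150.]
scene 150 (217, 150) [530. 221. 150.]
jar [586. -37.  75.]
jar [589. -41.  75.]
```

Emit:
arm_command --pt "0 -50 -10 0 0" --pt "0 -100 -10 0 0" --pt "0 -150 -10 0 0" --pt "50 -165 -10 8 0" --pt "100 -165 -10 16 0"

```text
t: 0.6
eef_pos: [458.9, 86.6, 225.1]
tcp_rot: [3.142, -0.0, 1.306]
ft_force: [1.8, -0.1, 0.5]
opening: 0.634
grip_force: 0.0
```

Emit:
arm_command --pt "0 0 0 8 0" --pt "0 0 0 16 0" --pt "0 0 0 24 0" --pt "0 0 0 32 0" --pt "0 0 0 40 0"

```text
t: 1.1
eef_pos: [460.7, 86.6, 224.5]
tcp_rot: [-3.141, 0.0, 0.611]
ft_force: [-0.0, 0.3, -0.1]
opening: 0.214
grip_force: 0.0
```

Emit:
arm_command --pt "0 0 0 8 0" --pt "0 0 0 16 0" --pt "0 0 0 24 0" --pt "0 0 0 31 0" --pt "0 0 0 31 0"

```text
t: 1.6
eef_pos: [460.8, 86.5, 224.5]
tcp_rot: [-3.142, 0.0, 0.074]
ft_force: [0.3, 0.4, 0.7]
opening: 0.004
grip_force: 0.0
```

```bash
python3 - <<'E'
from h import *
import pickle
D={}
print({k:np.round(v,3).tolist() for k,v in env.state().items() if k in("t","eef_pos","tcp_rot","ft_force","joints","opening")})
for n in("scene","side"): D[n]=env.read_camera(n)
pickle.dump(D,open("D2.pkl","wb"))
A=cv2.resize(D["side"]["frame"][110:240,210:400],None,fx=4,fy=4,interpolation=cv2.INTER_CUBIC)
B=cv2.resize(D["scene"]["frame"][110:275,300:460],None,fx=3.6,fy=3.6,interpolation=cv2.INTER_CUBIC)
cv2.imwrite("pics/c3.png",A[:,:,::-1]); cv2.imwrite("pics/c4.png",B[:,:,::-1])
E
```

```text
{'t': 1.6, 'joints': [0.045, 0.258, 1.914, -0.0, 0.971, 1.542], 'eef_pos': [460.756, 86.533, 224.497], 'tcp_rot': [-3.142, 0.0, 0.074], 'ft_force': [0.256, 0.419, 0.743], 'opening': 0.004}
```

View pics/c3.png

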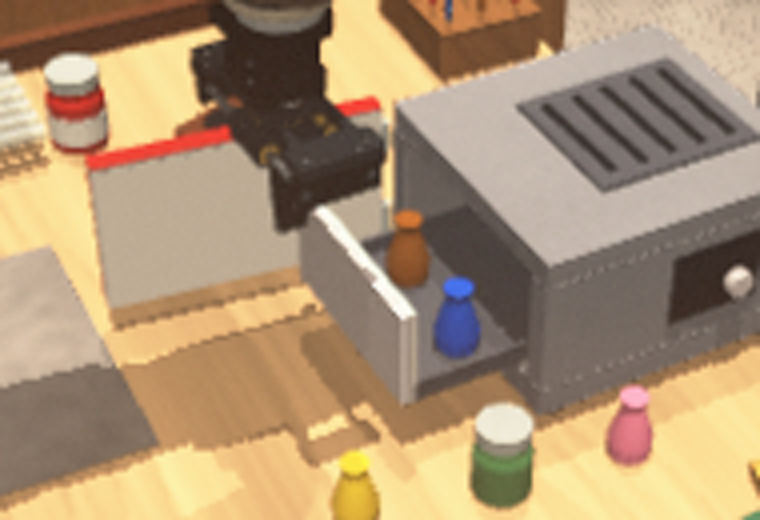

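View pics/c4.png

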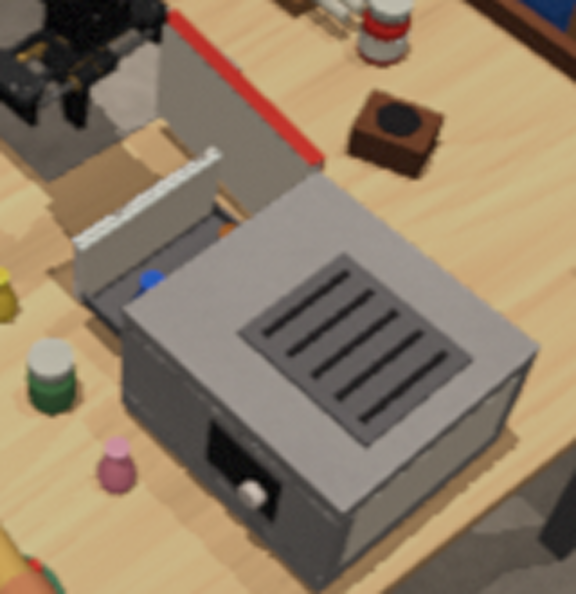

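Clear view now: plate top edge at c3 (315,208)–(408,312) and c4 (75,243)–(215,150), vases behind it, door clear. Triangulating the corners from both views.

```bash
python3 - <<'E'
from h import *
import pickle
D=pickle.load(open("D2.pkl","rb")); S=D["scene"];T=D["side"]
cs=lambda x,y:(300+x/3.6,110+y/3.6); cd=lambda x,y:(210+x/4,110+y/4)
def tri(a,b):
    o1,d1=ray(S,*cs(*a));o2,d2=ray(T,*cd(*b))
    k=np.linalg.lstsq(np.c_[d1,-d2],o2-o1,rcond=None)[0]
    p,q=o1+d1*k[0],o2+d2*k[1]; return np.round((p+q)/2),round(np.linalg.norm(p-q),1)
for n,a,b in(("front+y",(318,173),(397,102)),("front-y",(123,308),(545,266)),("plate-y",(75,243),(405,315)),("plate+y",(213,148),(315,208)),("doorhinge_out",(324,158),(380,97)),("doorfree_in",(160,15),(88,165)),("frit",(52,357),(503,425))):
    print(n,*tri(a,b))
E
```

```text
front+y [634. 259. 181.] 0.4
front-y [642.   5. 179.] 1.1
plate-y [533.  33. 147.] 1.9
plate+y [528. 213. 142.] 20.3
doorhinge_out [625. 276. 181.] 3.0
doorfree_in [362. 283. 181.] 4.4
frit [585. -38.  68.] 1.2
```

Emit:
arm_command --pt "0 -40 30 2 0" --pt "10 -40 60 2 0" --pt "20 -40 100 2 0" --pt "20 -40 100 2 0" --pt "20 -40 100 2 0"

```text
t: 2.2
eef_pos: [477.5, 127.8, 124.9]
tcp_rot: [3.141, 0.002, 0.042]
ft_force: [-0.3, -0.9, 0.1]
opening: 0.004
grip_force: 0.0
```

Emit:
arm_command --pt "8 0 0 0 0" --pt "16 0 0 0 0" --pt "22 0 0 0 0" --pt "27 0 0 0 0" --pt "32 0 0 0 0"

```text
t: 2.7
eef_pos: [510.3, 129.2, 125.0]
tcp_rot: [-3.142, -0.001, 0.04]
ft_force: [0.3, -0.3, 0.3]
opening: 0.004
grip_force: 0.0
```

Emit:
arm_command --pt "3 0 0 0 0" --pt "6 0 0 0 0" --pt "9 0 0 0 0" --pt "12 0 0 0 0" --pt "15 0 0 0 0"

```text
t: 3.2
eef_pos: [524.9, 129.8, 124.6]
tcp_rot: [-3.142, 0.0, 0.04]
ft_force: [-1.6, 1.0, 0.7]
opening: 0.004
grip_force: 1.1
```

Emit:
arm_command --pt "4 0 0 0 0" --pt "8 0 0 0 0" --pt "13 0 0 0 0" --pt "18 0 0 0 0" --pt "23 0 0 0 0"

```text
t: 3.7
eef_pos: [548.2, 130.8, 124.6]
tcp_rot: [-3.142, 0.0, 0.04]
ft_force: [-1.5, 1.7, 0.3]
opening: 0.006
grip_force: 1.1
```

Emit:
arm_command --pt "5 0 0 0 0" --pt "10 0 0 0 0" --pt "15 0 0 0 0" --pt "20 0 0 0 0" --pt "25 0 0 0 0"

```text
t: 4.2
eef_pos: [573.1, 131.8, 124.6]
tcp_rot: [-3.142, -0.0, 0.04]
ft_force: [-1.9, 1.4, 0.5]
opening: 0.006
grip_force: 1.1
```

Emit:
arm_command --pt "5 0 0 0 0" --pt "10 0 0 0 0" --pt "15 0 0 0 0" --pt "20 0 0 0 0" --pt "25 0 0 0 0"

```text
t: 4.7
eef_pos: [598.1, 132.8, 124.6]
tcp_rot: [3.142, 0.0, 0.04]
ft_force: [-2.4, 2.0, -0.0]
opening: 0.004
grip_force: 1.1
```

Emit:
arm_command --pt "4 0 0 0 0" --pt "8 0 0 0 0" --pt "11 0 0 0 0" --pt "14 0 0 0 0" --pt "17 0 0 0 0"

```text
t: 5.2
eef_pos: [614.9, 133.5, 124.7]
tcp_rot: [3.142, -0.0, 0.04]
ft_force: [-2.5, 1.8, -0.5]
opening: 0.005
grip_force: 1.1
```

Creep to the hard stop, watching for the force to rise.

Emit:
arm_command --pt "2 0 0 0 0" --pt "4 0 0 0 0" --pt "6 0 0 0 0" --pt "7 0 0 0 0" --pt "8 0 0 0 0"

```text
t: 5.7
eef_pos: [619.0, 133.6, 124.7]
tcp_rot: [3.141, 0.009, 0.041]
ft_force: [-26.4, -0.8, 15.8]
opening: 0.003
grip_force: 13.2
```

Emit:
arm_command --pt "4 0 0 0 0" --pt "4 0 0 0 0" --pt "-20 0 0 0 0" --pt "-60 0 0 0 0" --pt "-100 0 -40 0 0"

```text
t: 6.2
eef_pos: [524.7, 129.3, 157.2]
tcp_rot: [3.141, 0.006, 0.04]
ft_force: [0.1, 0.6, 1.7]
opening: 0.007
grip_force: 0.0
```

Emit:
arm_command --pt "-20 0 -50 0 0" --pt "-20 0 -60 0 0" --pt "-20 -50 -60 0 0" --pt "-20 -100 -60 0 0" --pt "-40 -150 -60 0 0"

```text
t: 6.7
eef_pos: [484.4, 276.4, 220.5]
tcp_rot: [-3.141, -0.003, 0.039]
ft_force: [-0.0, 0.7, 0.0]
opening: 0.007
grip_force: 0.0
```

```bash
python3 - <<'E'
from h import *
import pickle
D={}
print(env.state()["eef_pos"])
for n in("scene","side"): D[n]=env.read_camera(n)
pickle.dump(D,open("D3.pkl","wb"))
A=cv2.resize(D["side"]["frame"][110:240,210:400],None,fx=4,fy=4,interpolation=cv2.INTER_CUBIC)
cv2.imwrite("pics/c5.png",A[:,:,::-1])
S=D["scene"]; h=cv2.cvtColor(S["frame"],cv2.COLOR_RGB2HSV)
m=((h[...,0]<6)|(h[...,0]>174))&(h[...,1]>170)&(h[...,2]>120); m[:, :340]=0;m[:,392:]=0;m[:110]=0;m[175:]=0
ys,xs=np.nonzero(m); print(len(xs)); 
P=np.array([onz(S,u,v,180)[:2] for u,v in zip(xs,ys)]); 
for i in (P[:,0].argmin(),P[:,0].argmax()): print(P[i])
k=np.polyfit(P[:,0],P[:,1],1); print("centre line slope",k, np.polyval(k,[440,620]))
E
```

```text
[484.42237525 276.36283732 220.51582943]
107
[503.86850323 278.61828734]
[621.23831636 275.13985095]
centre line slope [-7.71637506e-02  3.19008761e+02] [285.05671039 271.16723527]
```

View pics/c5.png

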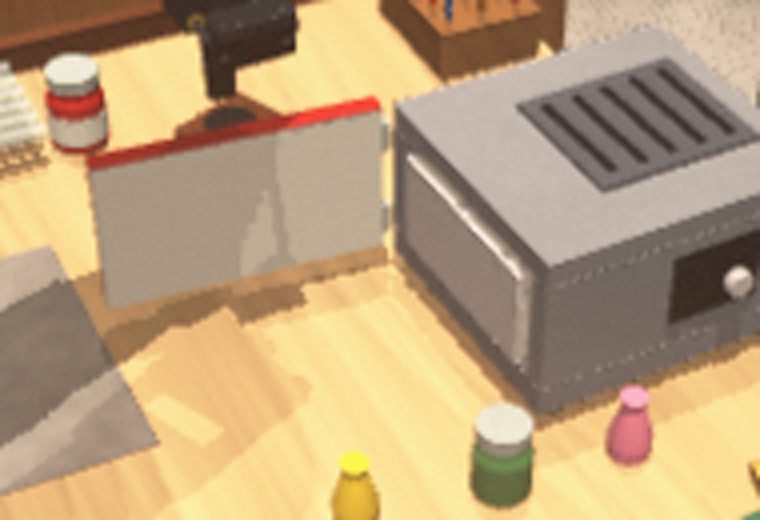

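Tray plate sits flush in the opening (c5 (405,150)–(530,280)), the door is still wide open. Now the door arc waypoints.

Emit:
arm_command --pt "-8 -30 0 0 0" --pt "-12 -60 0 0 0" --pt "-12 -60 40 0 0" --pt "-12 -60 80 0 0" --pt "-12 -60 96 0 0"

```text
t: 7.3
eef_pos: [468.0, 333.2, 121.1]
tcp_rot: [3.14, 0.002, 0.041]
ft_force: [0.6, -0.1, 0.9]
opening: 0.006
grip_force: 0.0
```

```bash
python3 - <<'E'
from h import *
s=env.state(); p=s["eef_pos"]; print(p,s["ft_force"])
H=np.array([624,262]);y=0.04
R=np.array([[np.cos(y),np.sin(y)],[np.sin(y),-np.cos(y)]]).T
th=np.r_[1.66:-0.04:-0.05]
def tcp(t):
    u=np.array([np.cos(y-np.pi/2-t),np.sin(y-np.pi/2-t)]);n=np.array([np.cos(y+np.pi-t),np.sin(y+np.pi-t)])
    return H+170*u+31*n
prev=p[:2]
for i in range(0,len(th),5):
    W=[tcp(t) for t in th[i:i+5]]
    print(round(th[i],2),[np.round(R.T@(w-prev)).astype(int).tolist() for w in W],np.round(W[-1])); prev=W[-1]
E
```

```text
[467.99448367 333.24943268 121.06670924] [ 0.59827412 -0.14582041  0.90654941]
1.66 [[-14, 31], [-16, 40], [-17, 48], [-19, 57], [-19, 65]] [451. 267.]
1.41 [[0, 9], [0, 17], [0, 26], [1, 34], [2, 43]] [455. 224.]
1.16 [[2, 8], [4, 17], [7, 25], [10, 33], [13, 41]] [470. 184.]
0.91 [[4, 8], [8, 15], [13, 23], [17, 30], [23, 37]] [494. 148.]
0.66 [[6, 7], [12, 13], [18, 19], [24, 25], [31, 30]] [526. 119.]
0.41 [[7, 5], [14, 10], [22, 14], [30, 18], [37, 21]] [565. 100.]
0.16 [[8, 3], [16, 6], [25, 8], [33, 10]] [598.  91.]
```

Emit:
arm_command --pt "-6 5 -3 0 0" --pt "-12 10 -3 0 0" --pt "-14 15 -3 0 0" --pt "-14 20 -3 0 0" --pt "-14 24 -3 0 0"

```text
t: 7.8
eef_pos: [456.0, 309.2, 128.0]
tcp_rot: [-3.141, -0.002, 0.04]
ft_force: [0.1, -0.2, 0.0]
opening: 0.001
grip_force: 0.0
```

Emit:
arm_command --pt "0 5 0 0 0" --pt "-1 11 0 0 0" --pt "-2 18 0 0 0" --pt "-3 26 0 0 0" --pt "-4 34 0 0 0"

```text
t: 8.3
eef_pos: [452.9, 274.8, 127.0]
tcp_rot: [-3.142, -0.0, 0.04]
ft_force: [0.9, 1.0, 0.7]
opening: 0.007
grip_force: 0.5
```

Emit:
arm_command --pt "-1 8 0 0 0" --pt "-1 16 0 0 0" --pt "-1 24 0 0 0" --pt "-1 32 0 0 0" --pt "-1 41 0 0 0"

```text
t: 8.8
eef_pos: [453.6, 233.8, 127.0]
tcp_rot: [3.142, -0.0, 0.04]
ft_force: [-0.1, 1.8, 0.9]
opening: 0.004
grip_force: 0.5
```

Emit:
arm_command --pt "2 9 0 0 0" --pt "4 18 0 0 0" --pt "7 26 0 0 0" --pt "10 34 0 0 0" --pt "14 43 0 0 0"

```text
t: 9.3
eef_pos: [469.6, 191.4, 127.0]
tcp_rot: [-3.142, -0.0, 0.04]
ft_force: [-1.3, 1.2, -0.2]
opening: 0.006
grip_force: 0.5
```

Emit:
arm_command --pt "4 8 0 0 0" --pt "8 16 0 0 0" --pt "13 23 0 0 0" --pt "18 31 0 0 0" --pt "24 38 0 0 0"

```text
t: 9.8
eef_pos: [495.2, 154.4, 127.0]
tcp_rot: [3.142, -0.0, 0.04]
ft_force: [-0.3, 2.0, 0.5]
opening: 0.008
grip_force: 0.5
```

Emit:
arm_command --pt "6 7 0 0 0" --pt "12 13 0 0 0" --pt "18 19 0 0 0" --pt "24 25 0 0 0" --pt "31 30 0 0 0"

```text
t: 10.3
eef_pos: [527.5, 125.9, 127.0]
tcp_rot: [3.142, 0.0, 0.04]
ft_force: [-0.6, 1.2, 0.7]
opening: 0.007
grip_force: 0.4
```

Emit:
arm_command --pt "7 5 0 0 0" --pt "14 10 0 0 0" --pt "22 14 0 0 0" --pt "30 18 0 0 0" --pt "37 21 0 0 0"

```text
t: 10.8
eef_pos: [565.6, 106.5, 127.0]
tcp_rot: [3.142, -0.0, 0.04]
ft_force: [-1.4, 1.0, 0.6]
opening: 0.008
grip_force: 0.4
```

Emit:
arm_command --pt "5 2 0 0 0" --pt "10 4 0 0 0" --pt "14 5 0 0 0" --pt "18 6 0 0 0" --pt "21 7 0 0 0"

```text
t: 11.3
eef_pos: [586.4, 100.7, 127.0]
tcp_rot: [3.142, -0.0, 0.04]
ft_force: [-1.6, 0.4, -0.6]
opening: 0.006
grip_force: 0.4
```

Emit:
arm_command --pt "2 0 0 0 0" --pt "4 0 0 0 0" --pt "6 0 0 0 0" --pt "7 0 0 0 0" --pt "8 0 0 0 0"

```text
t: 11.8
eef_pos: [594.1, 101.0, 127.1]
tcp_rot: [3.142, -0.0, 0.04]
ft_force: [-0.5, -1.1, 0.1]
opening: 0.001
grip_force: 0.4
```

Emit:
arm_command --pt "1 0 0 0 0" --pt "2 0 0 0 0" --pt "3 0 0 0 0" --pt "4 0 0 0 0" --pt "5 0 0 0 0"

```text
t: 12.3
eef_pos: [595.2, 101.0, 127.0]
tcp_rot: [3.141, 0.009, 0.041]
ft_force: [-28.2, -3.2, 16.5]
opening: 0.006
grip_force: 14.0
```

Firm stop. I'll hold it briefly, then retreat.

Emit:
arm_command --pt "-2 0 0 0 0" --pt "-2 0 0 0 0" --pt "-2 0 0 0 0" --pt "-20 0 0 0 0" --pt "-60 0 0 0 0"

```text
t: 12.8
eef_pos: [540.3, 98.8, 126.8]
tcp_rot: [-3.142, -0.002, 0.04]
ft_force: [-0.2, -0.1, -0.9]
opening: 0.004
grip_force: 0.0
```

Emit:
arm_command --pt "-40 0 0 0 0" --pt "-80 0 -20 0 0" --pt "-80 0 -60 0 0" --pt "-80 0 -80 0 0" --pt "-80 0 -80 0 0"

```text
t: 13.3
eef_pos: [460.3, 95.8, 209.8]
tcp_rot: [-3.141, -0.006, 0.041]
ft_force: [-0.1, -0.6, -0.0]
opening: 0.002
grip_force: 0.0
```

```bash
python3 - <<'E'
from h import *
print(env.state()["eef_pos"],env.state()["ft_force"])
A,B=[cv2.resize(env.read_camera(n)["frame"][r],None,fx=f,fy=f,interpolation=cv2.INTER_CUBIC) for n,r,f in(("side",np.s_[110:240,210:400],4),)*1+(("scene",np.s_[110:275,300:460],3),)]
cv2.imwrite("pics/c6.png",A[:,:,::-1])
E
```

```text
[460.31997348  95.76339767 209.76421754] [-0.06611606 -0.58781063 -0.0118103 ]
```

View pics/c6.png

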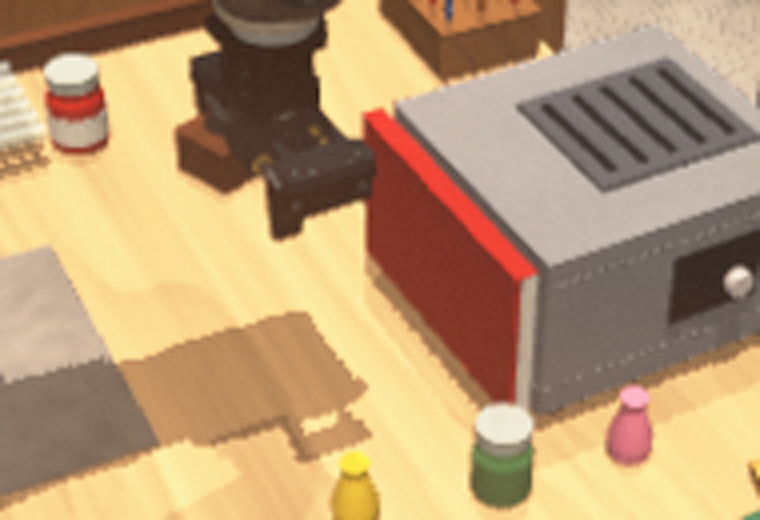

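The door lies parallel against the front (its red edge runs c6 (375,115)–(530,270)), the robot is clear and the jars have not moved.

```bash
python3 -c "
from cell import env
print(env.job_done())"
```

```text
the job is handed in; nothing more can be done
None
```

I pushed the tray to its stop, then pushed the red door to its stop, both slowly, and handed the job in at about 13 s. The last picture shows the door flat against the oven front, but it hides the vases, so I couldn't check them after shutting it; the hand-in gave no verdict.

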